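# Open the rinse-water gate valve and back it off a quarter turn

## Task

Open the rinse-water valve with the red handwheel fully: crank it counterclockwise (seen from above), by its black spinner knob or by the wheel itself, until you feel it come up hard against its stop and hold it there for a moment; then turn it back clockwise a quarter turn, so that it cannot seize open, and let go. Leave the blue-wheeled valve as it is and do not disturb the timer, the bottle, the mug or the spoon.

Things in the scene. Friction and masses are not known exactly. Their poses are not given: they have to be found in the camera images.
- red_wheel: Red handwheel on a brass gate valve bolted to the bench; counterclockwise from above opens. Origin on its vertical axis at its underside, 125 mm above the bench; z up, x towards its spinner knob; the frame turns with it. Rim: 12 mm round bar, 55 mm centreline radius, top 141 mm above the bench; three spokes (one towards the knob) and a hub.
- red_axis (a point): Point on the red wheel's axis, 170 mm above the bench; frame as red_wheel. Running torque about 0.15 N m (3 N at the knob), a little more when turned faster; the wheel stays where it is left. The hard opening stop lies one and a half to two and a half turns counterclockwise from the start; it is not marked and must be felt: resistance rises steeply.
- red_spinner (a point): Middle of the red wheel's spinner knob, 55 mm from the axis, 170 mm above the bench: upright black barrel, 25 mm in diameter here (21 to 22 mm at its ends), 48 mm tall (146 to 194 mm above the bench, 5 mm clear of the rim). It turns freely on its pin, so it can stay gripped while the gripper keeps its heading and goes round.
- red_stem (a joint): Height in m of the red valve's polished steel stem, 12 mm in diameter, which shows in the middle of the hub (at most 16 mm proud of it): 0 when the valve is fully shut, rising 2.5 mm for each turn counterclockwise (0.4 mm per rad). It shows how far the valve is open only coarsely.
- blue_spinner (a point): Middle of the spinner knob of the other valve, alike but with a blue handwheel: leave it alone. The axis of its wheel lies 55 mm from this point, against the x axis of this point's frame.
- timer: Sand-glass timer with black end discs, 58 mm in diameter, 110 mm tall, standing; origin at the centre of its underside. Leave alone.
- bottle: Blue plastic bottle with an orange cap, 60 mm in diameter, 150 mm tall, standing; origin at the centre of its underside. Leave alone.
- mug: White mug, 76 mm in diameter, 85 mm tall, standing; origin at the centre of its underside. Leave alone.
- spoon: Steel spoon 190 mm long, lying flat; origin near its middle, on its underside, x along it. Leave alone.
Mind the look-alikes: they are no part of the job. Leave any purple look-alike of the part that bears red_wheel alone.

How it is judged:
On the way:
1. the red wheel has been cranked counterclockwise up to its stop (within about 8 degrees) and held there for 0.15 s (value of joint red_stem above 0.006344 m), for 0.15 s.
At the end, for the whole second after the job is handed in: After the stop was reached, the red wheel rests between 60 and 120 degrees clockwise from its stop (stem 0.42 to 0.84 mm below its highest), not turning (value of joint red_stem between 0.0055624 and 0.0059812 m and velocity of joint red_stem between -4e-05 and 4e-05 m/s); the robot touches nothing.
It fails at once if the blue wheel is turned (its spinner knob moves more than 15 mm) (distance of blue_spinner from where it was at the start of the episode above 0.015 m).
It fails at once if the timer is moved more than 25 mm or tipped (distance of timer from where it was at the start of the episode above 0.025 m or angle between timer's own z axis and vertical above 0.35 rad).
It fails at once if the bottle is moved more than 25 mm or tipped (distance of bottle from where it was at the start of the episode above 0.025 m or angle between bottle's own z axis and vertical above 0.35 rad).
It fails at once if the mug is moved more than 25 mm or tipped (distance of mug from where it was at the start of the episode above 0.025 m or angle between mug's own z axis and vertical above 0.35 rad).
It fails at once if the spoon is moved more than 25 mm or tipped (distance of spoon from where it was at the start of the episode above 0.025 m or angle between spoon's own z axis and vertical above 0.35 rad).
It also fails if it takes over 72 s, if anything falls off the work surface, if the arm or the gripper's body presses on something with over 40 N, if the wrist force passes 120 N, or if a joint passes its speed limit or range.

## Robot

A 6-joint arm with a two-finger parallel gripper is mounted at the origin on the work surface. World frame = base frame: x ahead of the robot, y to its left, z up, the work surface at z = 0. Lengths are in m, angles in rad, forces in N, time in s.
With the tool pointing down it reaches from about 0.275 to 0.85 m from the base axis. Payload 19 kg.
Tool frame: the origin (TCP) lies at the very end of the fingers, on their centre line; the grasp point (between the pads) lies 19 mm behind it (ctrl.grip_point_offset is the distance from the TCP to the grasp point, in m); z points along the fingers, y is the line along which they close (so a half turn about z gives the same grasp; the last joint's range is limited). The gripper opens to 85 mm and grips with 20 to 120 N. Pads are 22 mm wide; open, the fingers measure 114 mm over their backs; the gripper's body (76 mm by 85 mm) begins 54 mm behind the grasp point. The pads swing forward as they close: fully open they stand 13 mm farther back than shut.
Start: joints at [1.073, 0.15, 1.437, -0, 1.554, -0.134], TCP at [0.205, 0.537, 0.231] pointing down, gripper open.
Joint ranges: [-2.8, 2.8], [-0.68, 2.1], [0.12, 2.68], [-1.39, 4.53], [0.16, 2.79], [-2.81, 2.81]. Speed limits (rad/s): [1.89, 1.89, 2.22, 3.01, 3.01, 3.01].

## Interface

Orientations are given as [roll, pitch, yaw] about the fixed x, y, z axes, in that order (R = Rz(yaw) Ry(pitch) Rx(roll)).
In Python, from station import ctrl gives the robot as it stands.
- The arm moves only by the tool play_rows, never from a script. Its argument "moves" is a list of rows, each an object of numbers: "wx", "wy", "wz": the turn, a rotation vector about the tool's x, y, z in rad; "dx", "dy", "dz": the shift along the tool's x, y, z in m; "hand": the finger opening in m, from 0 to 0.0854. In form: [{"wx": .., "wy": .., "wz": .., "dx": .., "dy": .., "dz": .., "hand": ..}, ...]. A call has 1 to 5 rows; each row is the pose to reach, as a shift and turn from the pose commanded when the call began, along the tool's axes at that moment; what a row does not reach only later rows make up. A row lasts 1/12 s, in which the tool goes at most 41.7 mm and 7.16 degrees, less where a joint would pass 70% of its speed; a pose out of reach is approached as far as the arm can. A call with a gripper value outside its range is refused whole. The fingers move at their own pace and stop on an object; "newtons" is the grip in N (left out, the last holds). Time passes only in rows, so rows that repeat a pose let the fingers close. It gives the time, the measured TCP pose, the force, the opening and the grip force at its end, in the units of the state.
- ctrl.observe(): the state, without advancing time (a new reading comes with each control period).
- ctrl.capture(name): name is "scene" or "side" or "wrist"; returns (picture, depth): 384x512x3 uint8, red, green, blue; 384x512 float32, m along the optical axis (not along the pixel's ray), 0 where there is no reading.
- ctrl.get_calibration(name): a dict with "K" (3x3 intrinsics, pixels), "k1" (the pictures are not rectified: a ray, as slopes to the right and down, at radius r is drawn at 1 + k1 r^2 times it, then the intrinsics apply), "pose" (4x4, takes a point from camera to world coordinates); the wrist camera has in their place "mount" (4x4, takes a point from camera to tool coordinates, whose origin is the TCP and whose axes are the flange's). Camera axes: x right, y up, looking along -z (the intrinsics and any distortion apply to the point x, -y, -z); pixel columns grow to the right and rows downward; lengths in m; the calibration is good to about 2 mm. A picture is of the moment at which its call begins: read the wrist's pose just before it. get_calibration takes no time and is no camera call.
- ctrl.finish_job(): hands the job in; it is judged then, once.
The state is a dict: "clock": time; "joint_positions": joint angles; "qd": joint speeds; "joint_torque": joint torques, N m; "tcp_pos": TCP position; "orientation": TCP orientation; "ft_force": force on the tool from outside, world axes, zero at the start; "wrist_torque": the same for the moment, N m; "width": finger opening in m; "finger_force": force on a finger pad.
Only numpy, scipy, OpenCV 4.12 (cv2) and the standard library are available. Lean on these libraries where they do the work, as an engineer would, in place of code of your own. Each camera call takes 0.05 s, during which the arm holds its last target. There are 200 camera calls.

## Working session

There is one attempt and no reset: what is moved stays moved. The work goes in short steps, Python scripts to look and compute and a tool call to move; the robot and the scene stay as the last step left them, time stands still between calls to the robot, and variables do not carry over. Pictures are saved under pics/ and viewed, at most 10 in all, crops included, and the job is handed in when it is done.

Besides the shell and the picture viewer there is one more tool, called after ">>>" in YAML: its name, and indented under it one key for each argument. play_rows: Moves the arm, as the interface text tells. Its arguments: {"type":"object","properties":{"moves":{"type":"array"},"newtons":{"type":"number"}},"required":["moves"]}

```bash
mkdir -p pics
cat > h.py <<'E'
import numpy as np,cv2
from station import ctrl
from scipy.spatial.transform import Rotation as R
def rays(name,uv,pose=None):
    c=ctrl.get_calibration(name);K=np.array(c["K"]);k=c["k1"]
    uv=np.atleast_2d(uv).astype(float)
    d=np.c_[(uv[:,0]-K[0,2])/K[0,0],(uv[:,1]-K[1,2])/K[1,1]];s=d.copy()
    for _ in range(20): s=d/(1+k*(s**2).sum(1,keepdims=True))
    v=np.c_[s[:,0],-s[:,1],-np.ones(len(s))]
    P=np.array(c["pose"]) if pose is None else pose
    return P[:3,3],v@P[:3,:3].T
def onplane(name,uv,z,pose=None):
    o,v=rays(name,uv,pose);return o+v*((z-o[2])/v[:,2])[:,None]
def cloud(name,uv,depth,pose=None):
    o,v=rays(name,uv,pose);uv=np.atleast_2d(uv).astype(int)
    return o+v*depth[uv[:,1],uv[:,0]][:,None]
def wpose():
    s=ctrl.observe();T=np.eye(4);T[:3,:3]=R.from_euler('xyz',s["orientation"]).as_matrix();T[:3,3]=s["tcp_pos"]
    return T@np.array(ctrl.get_calibration("wrist")["mount"])
E
python3 - <<'E'
from h import *
print(ctrl.observe())
for n in("scene","side"):
    im,d=ctrl.capture(n);np.savez(f"pics/{n}.npz",im=im,d=d);cv2.imwrite(f"pics/{n}.png",im[:,:,::-1])
    c=ctrl.get_calibration(n);print(n,np.round(c["pose"],3).tolist(),c["k1"])
    hsv=cv2.cvtColor(im,cv2.COLOR_RGB2HSV);m=((hsv[...,0]<8)|(hsv[...,0]>172))&(hsv[...,1]>140)&(hsv[...,2]>60)
    k,l,st,ce=cv2.connectedComponentsWithStats(m.astype(np.uint8))
    for i in range(1,k):
        if st[i,4]>60:
            v,u=np.where((l==i)&(d>0));p=cloud(n,np.c_[u,v],d);print(st[i],p.min(0).round(3),p.max(0).round(3),np.median(p,0).round(3))
E
```

```text
{'clock': 0.0, 'joint_positions': array([ 1.07298692e+00,  1.50973747e-01,  1.43799652e+00,  8.56765126e-06,
        1.55378926e+00, -1.33988970e-01]), 'qd': array([-3.74056788e-05,  3.56605504e-04,  3.41685819e-04, -5.92051151e-04,
        1.67442239e-03,  2.12255906e-04]), 'joint_torque': array([-1.36258139e-03, -7.13081574e+01, -5.70844889e+01, -3.40637107e-04,
        9.13496915e-03,  2.81056543e-05]), 'tcp_pos': array([0.20451067, 0.53715405, 0.23069962]), 'orientation': array([-3.14043739e+00, -1.64369502e-04,  2.77777197e+00]), 'ft_force': array([ 0.0835156 , -0.52787527, -0.0802684 ]), 'wrist_torque': array([ 0.00992166,  0.02856659, -0.00023122]), 'finger_force': 0.0, 'width': 0.0855886204086632}
scene [[0.254, -0.692, 0.676, 1.541], [0.967, 0.168, -0.192, -0.294], [0.02, 0.703, 0.711, 1.19], [0.0, 0.0, 0.0, 1.0]] -0.1477091162565489
[274  40  22  13 186] [-0.477  0.33  -0.002] [-0.393  0.422  0.059] [-0.433  0.368  0.02 ]
[479 132  26  19 267] [0.348 0.917 0.005] [0.455 1.014 0.054] [0.424 0.948 0.019]
[203 178  40  30 423] [ 0.484 -0.183  0.127] [ 0.601 -0.066  0.147] [ 0.553 -0.126  0.14 ]
side [[0.984, 0.13, -0.123, 0.442], [-0.18, 0.722, -0.668, -0.705], [0.002, 0.679, 0.734, 0.89], [0.0, 0.0, 0.0, 1.0]] -0.004761617022392507
[246  33  11  40 300] [0.684 0.97  0.003] [0.738 1.017 0.189] [0.708 0.988 0.082]
[180  70  22  15 194] [0.349 0.914 0.001] [0.453 0.986 0.053] [0.401 0.94  0.019]
[236 213  43  36 532] [ 0.484 -0.185  0.082] [ 0.6   -0.069  0.183] [ 0.547 -0.135  0.14 ]
```

View pics/scene.png

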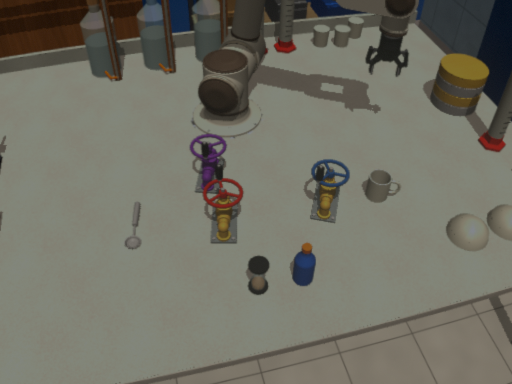

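View pics/side.png

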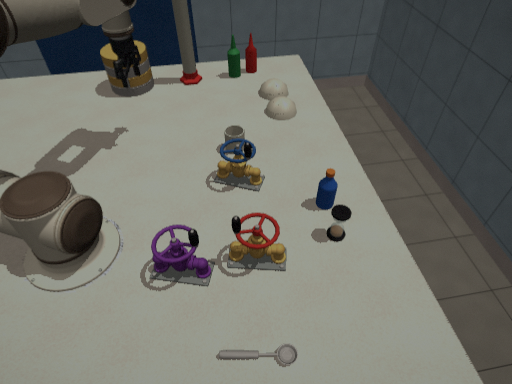

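The scene shows three valves. Purple: scene (208,150), side (177,248). Red: scene (223,195), side (257,232). Blue: scene (330,175), side (238,152). The one meant is the red wheel with the black spinner knob at scene (220,172), side (236,224). The other two have the wrong colour. I'll measure it next and confirm it in a crop.

Run:
```python
from h import *
from scipy.optimize import least_squares
crops=[]
for n,box in(("scene",(150,120,290,260)),("side",(150,190,300,290))):
    z=np.load(f"pics/{n}.npz");im,d=z["im"],z["d"]
    hsv=cv2.cvtColor(im,cv2.COLOR_RGB2HSV).astype(int)
    H,S,V=hsv[...,0],hsv[...,1],hsv[...,2]
    vv,uu=np.mgrid[:384,:512];allp=cloud(n,np.c_[uu.ravel(),vv.ravel()],d).reshape(384,512,3)
    for nm,m in(("red",((H<8)|(H>172))&(S>140)),("purple",(H>130)&(H<165)&(S>100)),("blue",(H>98)&(H<125)&(S>100))):
        p=allp[m&(d>0)&(allp[...,2]>.126)&(allp[...,2]<.143)&(allp[...,0]>.25)&(allp[...,0]<.75)&(abs(allp[...,1])<.4)]
        f=lambda q:np.hypot(p[:,0]-q[0],p[:,1]-q[1])-.055
        r=least_squares(f,np.median(p[:,:2],0),loss='soft_l1',f_scale=.004);c=r.x
        k=(V<60)&(d>0)&(allp[...,2]>.148)&(allp[...,2]<.2)&(np.hypot(allp[...,0]-c[0],allp[...,1]-c[1])<.09)
        q=allp[k];v,u=np.where(k)
        print(n,nm,c.round(4),len(p),'knob',len(q),q.mean(0).round(4) if len(q) else'',(q.min(0).round(3),q.max(0).round(3)) if len(q) else'')
        if len(q):
            # ray through silhouette centre at z=.170
            uv=[(u.min()+u.max())/2,(v.min()+v.max())/2];P=onplane(n,uv,.17)[0];e=P[:2]-c
            print('   px',uv,'z.17 pt',P.round(4),'r',np.hypot(*e).round(4),'ang',np.degrees(np.arctan2(e[1],e[0])).round(1))
    a,b,c2,e=box;crops.append(cv2.resize(im[b:e,a:c2,::-1],(400,400*(e-b)//(c2-a)),interpolation=cv2.INTER_CUBIC))
h=max(c.shape[0] for c in crops)
cv2.imwrite("pics/crop.png",np.hstack([cv2.copyMakeBorder(c,0,h-c.shape[0],0,0,0) for c in crops]))
```

```text
scene red [ 0.5422 -0.125 ] 375 knob 100 [ 0.4937 -0.1252  0.1764] (array([ 0.48 , -0.136,  0.148]), array([ 0.503, -0.114,  0.197]))
   px [np.float64(218.5), np.float64(171.5)] z.17 pt [ 0.4855 -0.1238  0.17  ] r 0.0568 ang 178.8
scene purple [ 0.3259 -0.131 ] 199 knob 84 [ 0.3813 -0.1465  0.1739] (array([ 0.329, -0.156,  0.149]), array([ 0.39 , -0.128,  0.197]))
   px [np.float64(204.5), np.float64(149.5)] z.17 pt [ 0.3768 -0.147   0.17  ] r 0.0534 ang -17.5
scene blue [0.5373 0.2165] 225 knob 97 [0.569  0.1681 0.174 ] (array([0.537, 0.158, 0.149]), array([0.578, 0.213, 0.197]))
   px [np.float64(322.5), np.float64(173.0)] z.17 pt [0.565  0.1787 0.17  ] r 0.0469 ang -53.7
side red [ 0.5415 -0.1259] 493 knob 108 [ 0.4864 -0.1303  0.1768] (array([ 0.476, -0.135,  0.15 ]), array([ 0.497, -0.121,  0.196]))
   px [np.float64(236.0), np.float64(224.0)] z.17 pt [ 0.4872 -0.1229  0.17  ] r 0.0544 ang 176.9
side purple [ 0.3244 -0.1297] 526 knob 125 [ 0.3756 -0.153   0.1767] (array([ 0.365, -0.158,  0.148]), array([ 0.386, -0.142,  0.197]))
   px [np.float64(193.0), np.float64(237.5)] z.17 pt [ 0.3747 -0.1469  0.17  ] r 0.0532 ang -18.9
side blue [0.5379 0.2155] 272 knob 93 [0.5622 0.1649 0.1752] (array([0.533, 0.158, 0.149]), array([0.576, 0.216, 0.197]))
   px [np.float64(243.5), np.float64(149.5)] z.17 pt [0.5519 0.1747 0.17  ] r 0.0432 ang -71.1
```

View pics/crop.png

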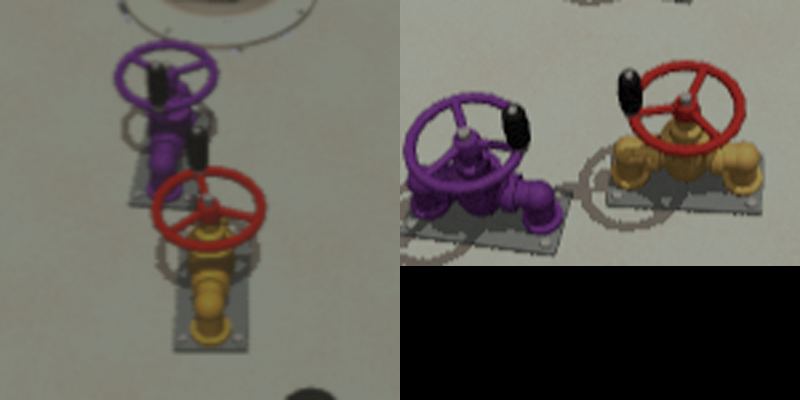

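The crop confirms it: the red wheel on the brass valve (left panel about (208,205), right panel about (685,110)) has its black knob on the robot side at (198,150) and (628,92). The purple look-alike is separate. Red axis is about (0.542,-0.1255) and the knob is at (0.487,-0.124).

```bash
cat >> h.py <<'E'
def delta(p,rpy=(np.pi,0,np.pi/2)):
    s=ctrl.observe();A=R.from_euler('xyz',s["orientation"]);B=R.from_euler('xyz',rpy)
    print('t',round(s['clock'],2),'pos',s['tcp_pos'].round(4),'rpy',np.round(s['orientation'],4),'w',round(s['width'],4))
    print('d',A.inv().apply(np.array(p)-s["tcp_pos"]).round(4),'w',(A.inv()*B).as_rotvec().round(4))
E
python3 -c "
from h import *
delta([.487,-.124,.25])"
```

```text
t 0.1 pos [0.2045 0.5372 0.2307] rpy [-3.1405e+00 -2.0000e-04  2.7778e+00] w 0.0853
d [-0.4993 -0.5174 -0.0188] w [-1.000e-03  5.000e-04  1.207e+00]
```

>>> play_rows:
  moves:
    - {"dx": -0.03,"dy": -0.03,"dz": -0.019,"wz": 0.12,"hand": 0.048}
    - {"dx": -0.06,"dy": -0.06,"dz": -0.019,"wz": 0.24,"hand": 0.048}
    - {"dx": -0.09,"dy": -0.09,"dz": -0.019,"wz": 0.36,"hand": 0.048}
    - {"dx": -0.12,"dy": -0.12,"dz": -0.019,"wz": 0.48,"hand": 0.048}
    - {"dx": -0.15,"dy": -0.15,"dz": -0.019,"wz": 0.6,"hand": 0.048}

```text
invalid input
```

```bash
python3 -c "
from h import *
delta([.487,-.124,.25])"
```

```text
t 0.1 pos [0.2045 0.5372 0.2307] rpy [-3.1405e+00 -2.0000e-04  2.7778e+00] w 0.0853
d [-0.4993 -0.5174 -0.0188] w [-1.000e-03  5.000e-04  1.207e+00]
```

All the keys may be required, or newtons may be; I'll give every one.

>>> play_rows:
  moves:
    - {"wx": 0,"wy": 0,"wz": 0.12,"dx": -0.03,"dy": -0.03,"dz": -0.019,"hand": 0.048}
    - {"wx": 0,"wy": 0,"wz": 0.24,"dx": -0.06,"dy": -0.06,"dz": -0.019,"hand": 0.048}
    - {"wx": 0,"wy": 0,"wz": 0.36,"dx": -0.09,"dy": -0.09,"dz": -0.019,"hand": 0.048}
    - {"wx": 0,"wy": 0,"wz": 0.48,"dx": -0.12,"dy": -0.12,"dz": -0.019,"hand": 0.048}
    - {"wx": 0,"wy": 0,"wz": 0.6,"dx": -0.15,"dy": -0.15,"dz": -0.019,"hand": 0.048}
  newtons: 80

```text
clock: 0.52
tcp_pos: [0.2884, 0.3488, 0.2501]
orientation: [-3.141, 0.0, 2.173]
ft_force: [0.8, 1.1, 0.3]
width: 0.048
finger_force: 0.0
```

```bash
python3 -c "
from h import *
delta([.487,-.124,.25])"
```

```text
t 0.52 pos [0.2884 0.3488 0.2501] rpy [-3.1414e+00  1.0000e-04  2.1726e+00] w 0.048
d [-5.022e-01 -1.040e-01  1.000e-04] w [-2.000e-04  2.000e-04  6.018e-01]
```

>>> play_rows:
  moves:
    - {"wx": 0,"wy": 0,"wz": 0.12,"dx": -0.04,"dy": -0.008,"dz": 0,"hand": 0.048}
    - {"wx": 0,"wy": 0,"wz": 0.24,"dx": -0.08,"dy": -0.016,"dz": 0,"hand": 0.048}
    - {"wx": 0,"wy": 0,"wz": 0.36,"dx": -0.12,"dy": -0.024,"dz": 0,"hand": 0.048}
    - {"wx": 0,"wy": 0,"wz": 0.48,"dx": -0.16,"dy": -0.032,"dz": 0,"hand": 0.048}
    - {"wx": 0,"wy": 0,"wz": 0.602,"dx": -0.2,"dy": -0.04,"dz": 0,"hand": 0.048}
  newtons: 80

```text
clock: 0.93
tcp_pos: [0.3696, 0.1616, 0.2503]
orientation: [3.141, -0.0, 1.57]
ft_force: [0.4, 0.7, 0.4]
width: 0.0479
finger_force: 0.0
```

```bash
python3 -c "
from h import *
delta([.487,-.124,.25])"
```

```text
t 0.93 pos [0.3696 0.1616 0.2503] rpy [ 3.1414 -0.      1.5702] w 0.0479
d [-0.2855  0.1176  0.0003] w [ 0.0002 -0.     -0.0006]
```

>>> play_rows:
  moves:
    - {"wx": 0,"wy": 0,"wz": 0,"dx": -0.038,"dy": 0.015,"dz": 0,"hand": 0.048}
    - {"wx": 0,"wy": 0,"wz": 0,"dx": -0.076,"dy": 0.03,"dz": 0,"hand": 0.048}
    - {"wx": 0,"wy": 0,"wz": 0,"dx": -0.114,"dy": 0.045,"dz": 0,"hand": 0.048}
    - {"wx": 0,"wy": 0,"wz": 0,"dx": -0.152,"dy": 0.06,"dz": 0,"hand": 0.048}
    - {"wx": 0,"wy": 0,"wz": 0,"dx": -0.19,"dy": 0.075,"dz": 0,"hand": 0.048}
  newtons: 80

```text
clock: 1.35
tcp_pos: [0.4456, -0.0283, 0.2503]
orientation: [3.142, 0.0, 1.575]
ft_force: [0.3, 0.8, 0.4]
width: 0.0479
finger_force: 0.0
```

>>> play_rows:
  moves:
    - {"wx": 0,"wy": 0,"wz": 0,"dx": -0.032,"dy": 0.014,"dz": 0,"hand": 0.048}
    - {"wx": 0,"wy": 0,"wz": 0,"dx": -0.064,"dy": 0.028,"dz": 0,"hand": 0.048}
    - {"wx": 0,"wy": 0,"wz": 0,"dx": -0.095,"dy": 0.042,"dz": 0,"hand": 0.048}
    - {"wx": 0,"wy": 0,"wz": 0,"dx": -0.095,"dy": 0.042,"dz": 0,"hand": 0.048}
    - {"wx": 0,"wy": 0,"wz": 0,"dx": -0.095,"dy": 0.042,"dz": 0,"hand": 0.048}
  newtons: 80

```text
clock: 1.77
tcp_pos: [0.4881, -0.1221, 0.2495]
orientation: [-3.14, -0.001, 1.573]
ft_force: [0.7, 0.6, 0.4]
width: 0.0483
finger_force: 0.0
```

```bash
python3 -c "
from h import *
delta([.487,-.124,.151])
T=wpose();im,d=ctrl.capture('wrist');cv2.imwrite('pics/w1.png',im[:,:,::-1])
print(T.round(3).tolist())
hsv=cv2.cvtColor(im,cv2.COLOR_RGB2HSV).astype(int)
vv,uu=np.mgrid[:384,:512];P=cloud('wrist',np.c_[uu.ravel(),vv.ravel()],d,T).reshape(384,512,3)
k=(hsv[...,2]<60)&(d>0)&(P[...,2]>.185)&(P[...,2]<.2)&(abs(P[...,0]-.487)<.03)&(abs(P[...,1]+.124)<.03)
q=P[k];v,u=np.where(k);print(len(q),q.min(0),q.max(0),q.mean(0),u.mean(),v.mean())
"
```

```text
t 1.77 pos [ 0.4881 -0.1221  0.2495] rpy [-3.1399e+00 -6.0000e-04  1.5734e+00] w 0.0483
d [-0.0019 -0.0009  0.0985] w [-0.0016 -0.0006  0.0026]
[[1.0, -0.004, 0.0, 0.487], [0.003, 0.947, 0.322, -0.038], [-0.001, -0.322, 0.947, 0.393], [0.0, 0.0, 0.0, 1.0]]
741 [ 0.4748371  -0.13091062  0.18501184] [ 0.4962217  -0.1098189   0.19693983] [ 0.48561097 -0.11810276  0.19297439] 254.0782726045884 206.914979757085
```

View pics/w1.png

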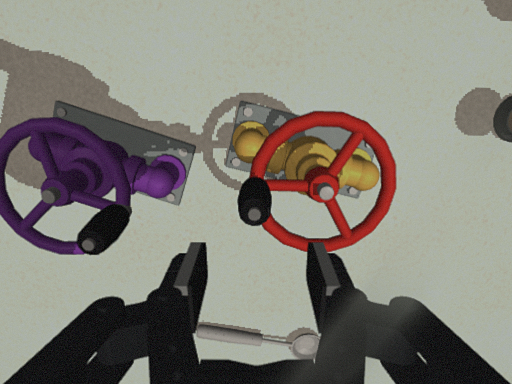

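The wrist view shows the red knob top at (254,212), 1–2 mm from the tool axis, with the spoon and the purple valve clear of the fingers. Next I descend and close.

>>> play_rows:
  moves:
    - {"wx": 0,"wy": 0,"wz": 0,"dx": 0,"dy": -0.001,"dz": 0.025,"hand": 0.048}
    - {"wx": 0,"wy": 0,"wz": 0,"dx": 0,"dy": -0.001,"dz": 0.05,"hand": 0.048}
    - {"wx": 0,"wy": 0,"wz": 0,"dx": 0,"dy": -0.001,"dz": 0.075,"hand": 0.048}
    - {"wx": 0,"wy": 0,"wz": 0,"dx": 0,"dy": -0.001,"dz": 0.098,"hand": 0.048}
    - {"wx": 0,"wy": 0,"wz": 0,"dx": 0,"dy": -0.001,"dz": 0.098,"hand": 0.048}
  newtons: 80

```text
clock: 2.23
tcp_pos: [0.485, -0.119, 0.1486]
orientation: [-3.136, -0.002, 1.577]
ft_force: [-0.8, -0.4, -0.8]
width: 0.0481
finger_force: 0.0
```

>>> play_rows:
  moves:
    - {"wx": 0,"wy": 0,"wz": 0,"dx": 0,"dy": 0,"dz": 0,"hand": 0.015}
    - {"wx": 0,"wy": 0,"wz": 0,"dx": 0,"dy": 0,"dz": 0,"hand": 0.015}
    - {"wx": 0,"wy": 0,"wz": 0,"dx": 0,"dy": 0,"dz": 0,"hand": 0.015}
    - {"wx": 0,"wy": 0,"wz": 0,"dx": 0,"dy": 0,"dz": 0,"hand": 0.015}
    - {"wx": 0,"wy": 0,"wz": 0,"dx": 0,"dy": 0,"dz": 0,"hand": 0.015}
  newtons: 80

```text
clock: 2.65
tcp_pos: [0.4867, -0.1206, 0.1543]
orientation: [3.141, 0.001, 1.576]
ft_force: [-11.6, 2.3, 7.3]
width: 0.0216
finger_force: 78.2
```

```bash
cat >> h.py <<'E'
AX=np.array([.542,-.1255])
def st():
    s=ctrl.observe();e=s['tcp_pos'][:2]-AX;f=s['ft_force'];t=np.arctan2(e[1],e[0])
    r=np.hypot(*e);rad=e/r;tan=np.array([-rad[1],rad[0]])
    print('t',round(s['clock'],2),s['tcp_pos'].round(4),np.round(s['orientation'],3),'ang',np.degrees(t).round(1),'r',r.round(4),'F',f.round(1),'Frad',(f[:2]@rad).round(1),'Ftan',(f[:2]@tan).round(1),'w',round(s['width'],4),'ff',round(s['finger_force'],1))
E
python3 -c "
from h import *
st()"
```

```text
t 2.65 [ 0.4867 -0.1206  0.1543] [3.141e+00 1.000e-03 1.576e+00] ang 175.0 r 0.0555 F [-11.6   2.3   7.3] Frad 11.8 Ftan -1.3 w 0.0216 ff 78.2
```

```bash
python3 -c "
from h import *
a,_=ctrl.capture('side');b,_=ctrl.capture('wrist')
st()
A=cv2.resize(a[170:270,190:300,::-1],(440,400),interpolation=cv2.INTER_CUBIC);B=cv2.resize(b[150:384,150:360,::-1],(359,400))
cv2.imwrite('pics/g.png',np.hstack([A,B]))
"
```

```text
t 2.75 [ 0.4867 -0.1206  0.1544] [3.141e+00 1.000e-03 1.576e+00] ang 175.0 r 0.0555 F [-10.5   1.7   8.2] Frad 10.6 Ftan -0.7 w 0.0217 ff 78.2
```

View pics/g.png

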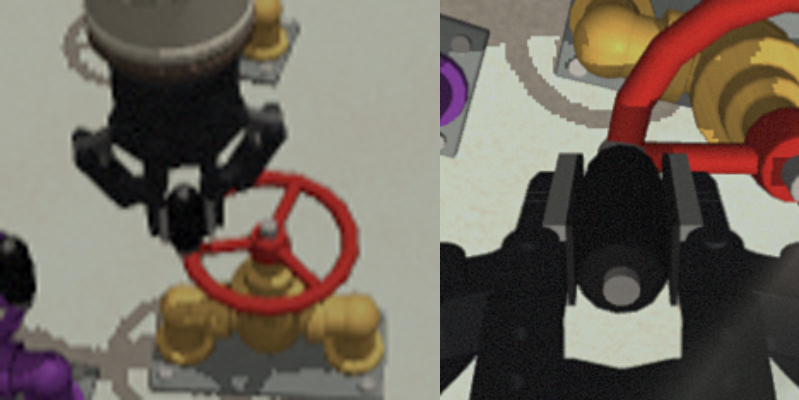

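The knob is gripped between the pads (right panel about (620,230)), with the fingers clear of the rim and hub. Next I work out the circle increments.

```bash
cat >> h.py <<'E'
def arc(a0,steps,r=.055):
    a=np.radians(a0+np.array(steps));p=r*np.c_[np.cos(a),np.sin(a)]-r*np.array([np.cos(np.radians(a0)),np.sin(np.radians(a0))])
    print(a0,' '.join(f'({q[1]:.4f},{q[0]:.4f})' for q in p))
E
python3 -c "
from h import *
for k in range(4): arc((176.5+90*k)%360,[18,36,54,72,90])"
```

```text
176.5 (-0.0171,0.0016) (-0.0329,0.0085) (-0.0458,0.0199) (-0.0545,0.0347) (-0.0583,0.0515)
266.5 (0.0016,0.0171) (0.0085,0.0329) (0.0199,0.0458) (0.0347,0.0545) (0.0515,0.0583)
356.5 (0.0171,-0.0016) (0.0329,-0.0085) (0.0458,-0.0199) (0.0545,-0.0347) (0.0583,-0.0515)
86.5 (-0.0016,-0.0171) (-0.0085,-0.0329) (-0.0199,-0.0458) (-0.0347,-0.0545) (-0.0515,-0.0583)
```

>>> play_rows:
  moves:
    - {"wx": 0,"wy": 0,"wz": 0,"dx": -0.0171,"dy": 0.0016,"dz": 0,"hand": 0.015}
    - {"wx": 0,"wy": 0,"wz": 0,"dx": -0.0329,"dy": 0.0085,"dz": 0,"hand": 0.015}
    - {"wx": 0,"wy": 0,"wz": 0,"dx": -0.0458,"dy": 0.0199,"dz": 0,"hand": 0.015}
    - {"wx": 0,"wy": 0,"wz": 0,"dx": -0.0545,"dy": 0.0347,"dz": 0,"hand": 0.015}
    - {"wx": 0,"wy": 0,"wz": 0,"dx": -0.0583,"dy": 0.0515,"dz": 0,"hand": 0.015}
  newtons: 80

```text
clock: 3.17
tcp_pos: [0.54, -0.1773, 0.1543]
orientation: [3.139, -0.004, 1.576]
ft_force: [-2.0, 36.7, 7.1]
width: 0.0217
finger_force: 80.8
```

```bash
python3 -c "
from h import *
st()"
```

```text
t 3.17 [ 0.54   -0.1773  0.1543] [ 3.139 -0.004  1.576] ang -92.2 r 0.0518 F [-2.  36.7  7.1] Frad -36.6 Ftan -3.4 w 0.0217 ff 80.8
```

>>> play_rows:
  moves:
    - {"wx": 0,"wy": 0,"wz": 0,"dx": 0.0046,"dy": 0.0171,"dz": 0,"hand": 0.015}
    - {"wx": 0,"wy": 0,"wz": 0,"dx": 0.0115,"dy": 0.0329,"dz": 0,"hand": 0.015}
    - {"wx": 0,"wy": 0,"wz": 0,"dx": 0.0229,"dy": 0.0458,"dz": 0,"hand": 0.015}
    - {"wx": 0,"wy": 0,"wz": 0,"dx": 0.0377,"dy": 0.0545,"dz": 0,"hand": 0.015}
    - {"wx": 0,"wy": 0,"wz": 0,"dx": 0.0545,"dy": 0.0583,"dz": 0,"hand": 0.015}
  newtons: 80

```text
clock: 3.58
tcp_pos: [0.5969, -0.1238, 0.1543]
orientation: [-3.141, 0.001, 1.576]
ft_force: [-26.9, -3.8, 8.8]
width: 0.0219
finger_force: 81.7
```

```bash
python3 -c "
from h import *
st()"
```

```text
t 3.58 [ 0.5969 -0.1238  0.1543] [-3.141e+00  1.000e-03  1.576e+00] ang 1.8 r 0.055 F [-26.9  -3.8   8.8] Frad -27.0 Ftan -3.0 w 0.0219 ff 81.7
```

>>> play_rows:
  moves:
    - {"wx": 0,"wy": 0,"wz": 0,"dx": 0.0171,"dy": -0.0031,"dz": 0,"hand": 0.015}
    - {"wx": 0,"wy": 0,"wz": 0,"dx": 0.0329,"dy": -0.01,"dz": 0,"hand": 0.015}
    - {"wx": 0,"wy": 0,"wz": 0,"dx": 0.0458,"dy": -0.0214,"dz": 0,"hand": 0.015}
    - {"wx": 0,"wy": 0,"wz": 0,"dx": 0.0545,"dy": -0.0362,"dz": 0,"hand": 0.015}
    - {"wx": 0,"wy": 0,"wz": 0,"dx": 0.0583,"dy": -0.053,"dz": 0,"hand": 0.015}
  newtons: 80

```text
clock: 4.0
tcp_pos: [0.5439, -0.066, 0.1544]
orientation: [3.138, 0.003, 1.577]
ft_force: [2.8, -21.0, 2.2]
width: 0.0218
finger_force: 80.7
```

>>> play_rows:
  moves:
    - {"wx": 0,"wy": 0,"wz": 0,"dx": -0.0016,"dy": -0.0171,"dz": 0,"hand": 0.015}
    - {"wx": 0,"wy": 0,"wz": 0,"dx": -0.0085,"dy": -0.0329,"dz": 0,"hand": 0.015}
    - {"wx": 0,"wy": 0,"wz": 0,"dx": -0.0199,"dy": -0.0458,"dz": 0,"hand": 0.015}
    - {"wx": 0,"wy": 0,"wz": 0,"dx": -0.0347,"dy": -0.0545,"dz": 0,"hand": 0.015}
    - {"wx": 0,"wy": 0,"wz": 0,"dx": -0.0515,"dy": -0.0583,"dz": 0,"hand": 0.015}
  newtons: 80

```text
clock: 4.42
tcp_pos: [0.4861, -0.118, 0.1545]
orientation: [3.136, 0.001, 1.577]
ft_force: [23.5, 2.3, -4.4]
width: 0.0219
finger_force: 80.8
```

```bash
sed -i 's/^AX=.*/AX=np.array([.5418,-.1225])/' h.py; python3 -c "
from h import *
st()"
```

```text
t 4.42 [ 0.4861 -0.118   0.1545] [3.136e+00 1.000e-03 1.577e+00] ang 175.4 r 0.0559 F [23.5  2.3 -4.4] Frad -23.2 Ftan -4.2 w 0.0219 ff 80.8
```

>>> play_rows:
  moves:
    - {"wx": 0,"wy": 0,"wz": 0,"dx": -0.0166,"dy": 0.0031,"dz": 0,"hand": 0.015}
    - {"wx": 0,"wy": 0,"wz": 0,"dx": -0.032,"dy": 0.0098,"dz": 0,"hand": 0.015}
    - {"wx": 0,"wy": 0,"wz": 0,"dx": -0.0446,"dy": 0.0209,"dz": 0,"hand": 0.015}
    - {"wx": 0,"wy": 0,"wz": 0,"dx": -0.053,"dy": 0.0353,"dz": 0,"hand": 0.015}
    - {"wx": 0,"wy": 0,"wz": 0,"dx": -0.0567,"dy": 0.0516,"dz": 0,"hand": 0.015}
  newtons: 80

```text
clock: 4.83
tcp_pos: [0.5375, -0.1763, 0.1544]
orientation: [3.14, 0.003, 1.574]
ft_force: [-4.8, -1.0, 4.9]
width: 0.0218
finger_force: 82.0
```

```bash
python3 -c "
from h import *
st()
arc(266.5,[12,24,36,48,60],.054)
for k in range(36): arc((326.5+10*k)%360,[10],.054)"
```

```text
t 4.83 [ 0.5375 -0.1763  0.1544] [3.140e+00 3.000e-03 1.574e+00] ang -94.5 r 0.054 F [-4.8 -1.   4.9] Frad 1.4 Ftan -4.7 w 0.0218 ff 82.0
266.5 (0.0005,0.0113) (0.0033,0.0222) (0.0084,0.0323) (0.0154,0.0411) (0.0241,0.0483)
326.5 (0.0083,0.0045)
336.5 (0.0089,0.0030)
346.5 (0.0093,0.0014)
356.5 (0.0094,-0.0002)
6.5 (0.0092,-0.0019)
16.5 (0.0088,-0.0034)
26.5 (0.0080,-0.0049)
36.5 (0.0070,-0.0062)
46.5 (0.0059,-0.0074)
56.5 (0.0045,-0.0083)
66.5 (0.0030,-0.0089)
76.5 (0.0014,-0.0093)
86.5 (-0.0002,-0.0094)
96.5 (-0.0019,-0.0092)
106.5 (-0.0034,-0.0088)
116.5 (-0.0049,-0.0080)
126.5 (-0.0062,-0.0070)
136.5 (-0.0074,-0.0059)
146.5 (-0.0083,-0.0045)
156.5 (-0.0089,-0.0030)
166.5 (-0.0093,-0.0014)
176.5 (-0.0094,0.0002)
186.5 (-0.0092,0.0019)
196.5 (-0.0088,0.0034)
206.5 (-0.0080,0.0049)
216.5 (-0.0070,0.0062)
226.5 (-0.0059,0.0074)
236.5 (-0.0045,0.0083)
246.5 (-0.0030,0.0089)
256.5 (-0.0014,0.0093)
266.5 (0.0002,0.0094)
276.5 (0.0019,0.0092)
286.5 (0.0034,0.0088)
296.5 (0.0049,0.0080)
306.5 (0.0062,0.0070)
316.5 (0.0074,0.0059)
```

>>> play_rows:
  moves:
    - {"wx": 0,"wy": 0,"wz": 0,"dx": 0.0005,"dy": 0.0113,"dz": 0,"hand": 0.015}
    - {"wx": 0,"wy": 0,"wz": 0,"dx": 0.0033,"dy": 0.0222,"dz": 0,"hand": 0.015}
    - {"wx": 0,"wy": 0,"wz": 0,"dx": 0.0084,"dy": 0.0323,"dz": 0,"hand": 0.015}
    - {"wx": 0,"wy": 0,"wz": 0,"dx": 0.0154,"dy": 0.0411,"dz": 0,"hand": 0.015}
    - {"wx": 0,"wy": 0,"wz": 0,"dx": 0.0241,"dy": 0.0483,"dz": 0,"hand": 0.015}
  newtons: 80

```text
clock: 5.25
tcp_pos: [0.5874, -0.1513, 0.1545]
orientation: [3.137, 0.004, 1.575]
ft_force: [6.3, -8.2, -0.9]
width: 0.0218
finger_force: 81.4
```

>>> play_rows:
  moves:
    - {"wx": 0,"wy": 0,"wz": 0,"dx": 0.0017,"dy": 0.0009,"dz": 0,"hand": 0.015}
    - {"wx": 0,"wy": 0,"wz": 0,"dx": 0.0033,"dy": 0.0018,"dz": 0,"hand": 0.015}
    - {"wx": 0,"wy": 0,"wz": 0,"dx": 0.005,"dy": 0.0027,"dz": 0,"hand": 0.015}
    - {"wx": 0,"wy": 0,"wz": 0,"dx": 0.0067,"dy": 0.0036,"dz": 0,"hand": 0.015}
    - {"wx": 0,"wy": 0,"wz": 0,"dx": 0.0083,"dy": 0.0045,"dz": 0,"hand": 0.015}
  newtons: 80

```text
clock: 5.67
tcp_pos: [0.5919, -0.1425, 0.1545]
orientation: [3.136, 0.003, 1.576]
ft_force: [13.8, -8.4, -4.1]
width: 0.0221
finger_force: 81.3
```

```bash
python3 -c "
from h import *
st()"
```

```text
t 5.67 [ 0.5919 -0.1425  0.1545] [3.136e+00 3.000e-03 1.576e+00] ang -21.8 r 0.054 F [13.8 -8.4 -4.1] Frad 16.0 Ftan -2.6 w 0.0221 ff 81.3
```

>>> play_rows:
  moves:
    - {"wx": 0,"wy": 0,"wz": 0,"dx": 0.0018,"dy": 0.0008,"dz": 0,"hand": 0.015}
    - {"wx": 0,"wy": 0,"wz": 0,"dx": 0.0036,"dy": 0.0016,"dz": 0,"hand": 0.015}
    - {"wx": 0,"wy": 0,"wz": 0,"dx": 0.0053,"dy": 0.0024,"dz": 0,"hand": 0.015}
    - {"wx": 0,"wy": 0,"wz": 0,"dx": 0.0071,"dy": 0.0032,"dz": 0,"hand": 0.015}
    - {"wx": 0,"wy": 0,"wz": 0,"dx": 0.0089,"dy": 0.004,"dz": 0,"hand": 0.015}

```text
clock: 6.08
tcp_pos: [0.5951, -0.1331, 0.1545]
orientation: [3.137, 0.002, 1.576]
ft_force: [4.6, -4.2, 0.7]
width: 0.0219
finger_force: 81.7
```

>>> play_rows:
  moves:
    - {"wx": 0,"wy": 0,"wz": 0,"dx": 0.0022,"dy": 0.0003,"dz": 0,"hand": 0.015}
    - {"wx": 0,"wy": 0,"wz": 0,"dx": 0.0045,"dy": 0.0006,"dz": 0,"hand": 0.015}
    - {"wx": 0,"wy": 0,"wz": 0,"dx": 0.0067,"dy": 0.0008,"dz": 0,"hand": 0.015}
    - {"wx": 0,"wy": 0,"wz": 0,"dx": 0.009,"dy": 0.0009,"dz": 0,"hand": 0.015}
    - {"wx": 0,"wy": 0,"wz": 0,"dx": 0.0112,"dy": 0.0009,"dz": 0,"hand": 0.015}

```text
clock: 6.5
tcp_pos: [0.5963, -0.1216, 0.1545]
orientation: [3.137, 0.002, 1.576]
ft_force: [11.1, -2.7, -1.3]
width: 0.022
finger_force: 81.5
```

>>> play_rows:
  moves:
    - {"wx": 0,"wy": 0,"wz": 0,"dx": 0.0023,"dy": 0.0003,"dz": 0,"hand": 0.015}
    - {"wx": 0,"wy": 0,"wz": 0,"dx": 0.0046,"dy": 0.0002,"dz": 0,"hand": 0.015}
    - {"wx": 0,"wy": 0,"wz": 0,"dx": 0.0068,"dy": 0,"dz": 0,"hand": 0.015}
    - {"wx": 0,"wy": 0,"wz": 0,"dx": 0.009,"dy": -0.0004,"dz": 0,"hand": 0.015}
    - {"wx": 0,"wy": 0,"wz": 0,"dx": 0.0113,"dy": -0.0009,"dz": 0,"hand": 0.015}

```text
clock: 6.92
tcp_pos: [0.5951, -0.1101, 0.1545]
orientation: [3.137, 0.001, 1.576]
ft_force: [8.0, -1.5, 0.2]
width: 0.0218
finger_force: 81.6
```

>>> play_rows:
  moves:
    - {"wx": 0,"wy": 0,"wz": 0,"dx": 0.0022,"dy": -0.0005,"dz": 0,"hand": 0.015}
    - {"wx": 0,"wy": 0,"wz": 0,"dx": 0.0044,"dy": -0.0011,"dz": 0,"hand": 0.015}
    - {"wx": 0,"wy": 0,"wz": 0,"dx": 0.0065,"dy": -0.0019,"dz": 0,"hand": 0.015}
    - {"wx": 0,"wy": 0,"wz": 0,"dx": 0.0087,"dy": -0.0028,"dz": 0,"hand": 0.015}
    - {"wx": 0,"wy": 0,"wz": 0,"dx": 0.0107,"dy": -0.0037,"dz": 0,"hand": 0.015}

```text
clock: 7.33
tcp_pos: [0.5915, -0.0991, 0.1545]
orientation: [3.137, 0.001, 1.576]
ft_force: [11.2, 0.9, 0.2]
width: 0.0214
finger_force: 81.5
```

>>> play_rows:
  moves:
    - {"wx": 0,"wy": 0,"wz": 0,"dx": 0.0022,"dy": -0.0006,"dz": 0,"hand": 0.015}
    - {"wx": 0,"wy": 0,"wz": 0,"dx": 0.0042,"dy": -0.0016,"dz": 0,"hand": 0.015}
    - {"wx": 0,"wy": 0,"wz": 0,"dx": 0.0062,"dy": -0.0027,"dz": 0,"hand": 0.015}
    - {"wx": 0,"wy": 0,"wz": 0,"dx": 0.0081,"dy": -0.004,"dz": 0,"hand": 0.015}
    - {"wx": 0,"wy": 0,"wz": 0,"dx": 0.0099,"dy": -0.0054,"dz": 0,"hand": 0.015}

```text
clock: 7.75
tcp_pos: [0.5858, -0.0892, 0.1545]
orientation: [3.137, 0.0, 1.576]
ft_force: [7.9, 1.8, 0.5]
width: 0.022
finger_force: 81.7
```

>>> play_rows:
  moves:
    - {"wx": 0,"wy": 0,"wz": 0,"dx": 0.0018,"dy": -0.0014,"dz": 0,"hand": 0.015}
    - {"wx": 0,"wy": 0,"wz": 0,"dx": 0.0035,"dy": -0.0028,"dz": 0,"hand": 0.015}
    - {"wx": 0,"wy": 0,"wz": 0,"dx": 0.0052,"dy": -0.0044,"dz": 0,"hand": 0.015}
    - {"wx": 0,"wy": 0,"wz": 0,"dx": 0.0068,"dy": -0.006,"dz": 0,"hand": 0.015}
    - {"wx": 0,"wy": 0,"wz": 0,"dx": 0.0083,"dy": -0.0077,"dz": 0,"hand": 0.015}

```text
clock: 8.17
tcp_pos: [0.5781, -0.0807, 0.1545]
orientation: [3.137, -0.0, 1.576]
ft_force: [7.4, 4.9, 0.9]
width: 0.0219
finger_force: 81.7
```

>>> play_rows:
  moves:
    - {"wx": 0,"wy": 0,"wz": 0,"dx": 0.0018,"dy": -0.0014,"dz": 0,"hand": 0.015}
    - {"wx": 0,"wy": 0,"wz": 0,"dx": 0.0032,"dy": -0.0031,"dz": 0,"hand": 0.015}
    - {"wx": 0,"wy": 0,"wz": 0,"dx": 0.0046,"dy": -0.005,"dz": 0,"hand": 0.015}
    - {"wx": 0,"wy": 0,"wz": 0,"dx": 0.0058,"dy": -0.0069,"dz": 0,"hand": 0.015}
    - {"wx": 0,"wy": 0,"wz": 0,"dx": 0.0069,"dy": -0.0089,"dz": 0,"hand": 0.015}

```text
clock: 8.58
tcp_pos: [0.5689, -0.074, 0.1544]
orientation: [3.137, 0.0, 1.576]
ft_force: [5.8, 4.2, 4.3]
width: 0.0216
finger_force: 82.1
```

>>> play_rows:
  moves:
    - {"wx": 0,"wy": 0,"wz": 0,"dx": 0.0011,"dy": -0.002,"dz": 0,"hand": 0.015}
    - {"wx": 0,"wy": 0,"wz": 0,"dx": 0.0021,"dy": -0.004,"dz": 0,"hand": 0.015}
    - {"wx": 0,"wy": 0,"wz": 0,"dx": 0.003,"dy": -0.0061,"dz": 0,"hand": 0.015}
    - {"wx": 0,"wy": 0,"wz": 0,"dx": 0.0037,"dy": -0.0082,"dz": 0,"hand": 0.015}
    - {"wx": 0,"wy": 0,"wz": 0,"dx": 0.0044,"dy": -0.0104,"dz": 0,"hand": 0.015}

```text
clock: 9.0
tcp_pos: [0.5585, -0.0693, 0.1544]
orientation: [3.138, -0.001, 1.576]
ft_force: [5.2, 7.5, 5.6]
width: 0.0219
finger_force: 82.2
```

>>> play_rows:
  moves:
    - {"wx": 0,"wy": 0,"wz": 0,"dx": 0.0009,"dy": -0.0021,"dz": 0,"hand": 0.015}
    - {"wx": 0,"wy": 0,"wz": 0,"dx": 0.0015,"dy": -0.0043,"dz": 0,"hand": 0.015}
    - {"wx": 0,"wy": 0,"wz": 0,"dx": 0.002,"dy": -0.0065,"dz": 0,"hand": 0.015}
    - {"wx": 0,"wy": 0,"wz": 0,"dx": 0.0024,"dy": -0.0088,"dz": 0,"hand": 0.015}
    - {"wx": 0,"wy": 0,"wz": 0,"dx": 0.0026,"dy": -0.0111,"dz": 0,"hand": 0.015}

```text
clock: 9.42
tcp_pos: [0.5472, -0.0669, 0.1544]
orientation: [3.138, -0.0, 1.576]
ft_force: [3.6, 6.1, 6.5]
width: 0.0221
finger_force: 82.3
```

>>> play_rows:
  moves:
    - {"wx": 0,"wy": 0,"wz": 0,"dx": 0.0002,"dy": -0.0023,"dz": 0,"hand": 0.015}
    - {"wx": 0,"wy": 0,"wz": 0,"dx": 0.0003,"dy": -0.0045,"dz": 0,"hand": 0.015}
    - {"wx": 0,"wy": 0,"wz": 0,"dx": 0.0003,"dy": -0.0068,"dz": 0,"hand": 0.015}
    - {"wx": 0,"wy": 0,"wz": 0,"dx": 0.0001,"dy": -0.009,"dz": 0,"hand": 0.015}
    - {"wx": 0,"wy": 0,"wz": 0,"dx": -0.0002,"dy": -0.0113,"dz": 0,"hand": 0.015}

```text
clock: 9.83
tcp_pos: [0.5358, -0.0669, 0.1544]
orientation: [3.138, -0.001, 1.576]
ft_force: [1.7, 8.1, 6.9]
width: 0.0219
finger_force: 82.4
```

>>> play_rows:
  moves:
    - {"wx": 0,"wy": 0,"wz": 0,"dx": 0.0001,"dy": -0.0023,"dz": 0,"hand": 0.015}
    - {"wx": 0,"wy": 0,"wz": 0,"dx": -0.0003,"dy": -0.0045,"dz": 0,"hand": 0.015}
    - {"wx": 0,"wy": 0,"wz": 0,"dx": -0.0008,"dy": -0.0067,"dz": 0,"hand": 0.015}
    - {"wx": 0,"wy": 0,"wz": 0,"dx": -0.0014,"dy": -0.0089,"dz": 0,"hand": 0.015}
    - {"wx": 0,"wy": 0,"wz": 0,"dx": -0.0021,"dy": -0.011,"dz": 0,"hand": 0.015}

```text
clock: 10.25
tcp_pos: [0.5247, -0.0693, 0.1544]
orientation: [3.138, -0.001, 1.576]
ft_force: [1.0, 8.0, 8.6]
width: 0.0219
finger_force: 82.5
```

>>> play_rows:
  moves:
    - {"wx": 0,"wy": 0,"wz": 0,"dx": -0.0005,"dy": -0.0022,"dz": 0,"hand": 0.015}
    - {"wx": 0,"wy": 0,"wz": 0,"dx": -0.0013,"dy": -0.0043,"dz": 0,"hand": 0.015}
    - {"wx": 0,"wy": 0,"wz": 0,"dx": -0.0022,"dy": -0.0063,"dz": 0,"hand": 0.015}
    - {"wx": 0,"wy": 0,"wz": 0,"dx": -0.0032,"dy": -0.0084,"dz": 0,"hand": 0.015}
    - {"wx": 0,"wy": 0,"wz": 0,"dx": -0.0042,"dy": -0.0104,"dz": 0,"hand": 0.015}

```text
clock: 10.67
tcp_pos: [0.5142, -0.0737, 0.1543]
orientation: [3.139, -0.0, 1.576]
ft_force: [2.1, 4.3, 8.7]
width: 0.0219
finger_force: 82.5
```

>>> play_rows:
  moves:
    - {"wx": 0,"wy": 0,"wz": 0,"dx": -0.0012,"dy": -0.0019,"dz": 0,"hand": 0.015}
    - {"wx": 0,"wy": 0,"wz": 0,"dx": -0.0025,"dy": -0.0038,"dz": 0,"hand": 0.015}
    - {"wx": 0,"wy": 0,"wz": 0,"dx": -0.0038,"dy": -0.0056,"dz": 0,"hand": 0.015}
    - {"wx": 0,"wy": 0,"wz": 0,"dx": -0.0052,"dy": -0.0074,"dz": 0,"hand": 0.015}
    - {"wx": 0,"wy": 0,"wz": 0,"dx": -0.0066,"dy": -0.0091,"dz": 0,"hand": 0.015}

```text
clock: 11.08
tcp_pos: [0.505, -0.0804, 0.1544]
orientation: [3.139, -0.0, 1.576]
ft_force: [-2.1, 6.2, 9.3]
width: 0.0217
finger_force: 82.6
```

>>> play_rows:
  moves:
    - {"wx": 0,"wy": 0,"wz": 0,"dx": -0.0015,"dy": -0.0018,"dz": 0,"hand": 0.015}
    - {"wx": 0,"wy": 0,"wz": 0,"dx": -0.0031,"dy": -0.0034,"dz": 0,"hand": 0.015}
    - {"wx": 0,"wy": 0,"wz": 0,"dx": -0.0048,"dy": -0.005,"dz": 0,"hand": 0.015}
    - {"wx": 0,"wy": 0,"wz": 0,"dx": -0.0065,"dy": -0.0064,"dz": 0,"hand": 0.015}
    - {"wx": 0,"wy": 0,"wz": 0,"dx": -0.0082,"dy": -0.0078,"dz": 0,"hand": 0.015}

```text
clock: 11.5
tcp_pos: [0.4973, -0.0888, 0.1544]
orientation: [3.139, 0.0, 1.576]
ft_force: [-0.6, 5.2, 9.4]
width: 0.022
finger_force: 82.6
```

>>> play_rows:
  moves:
    - {"wx": 0,"wy": 0,"wz": 0,"dx": -0.0018,"dy": -0.0014,"dz": 0,"hand": 0.015}
    - {"wx": 0,"wy": 0,"wz": 0,"dx": -0.0037,"dy": -0.0026,"dz": 0,"hand": 0.015}
    - {"wx": 0,"wy": 0,"wz": 0,"dx": -0.0057,"dy": -0.0038,"dz": 0,"hand": 0.015}
    - {"wx": 0,"wy": 0,"wz": 0,"dx": -0.0077,"dy": -0.0049,"dz": 0,"hand": 0.015}
    - {"wx": 0,"wy": 0,"wz": 0,"dx": -0.0097,"dy": -0.0058,"dz": 0,"hand": 0.015}

```text
clock: 11.92
tcp_pos: [0.4915, -0.0986, 0.1543]
orientation: [3.139, 0.0, 1.576]
ft_force: [-3.0, 4.7, 10.4]
width: 0.0218
finger_force: 82.7
```

>>> play_rows:
  moves:
    - {"wx": 0,"wy": 0,"wz": 0,"dx": -0.002,"dy": -0.0009,"dz": 0,"hand": 0.015}
    - {"wx": 0,"wy": 0,"wz": 0,"dx": -0.0042,"dy": -0.0018,"dz": 0,"hand": 0.015}
    - {"wx": 0,"wy": 0,"wz": 0,"dx": -0.0063,"dy": -0.0025,"dz": 0,"hand": 0.015}
    - {"wx": 0,"wy": 0,"wz": 0,"dx": -0.0085,"dy": -0.0032,"dz": 0,"hand": 0.015}
    - {"wx": 0,"wy": 0,"wz": 0,"dx": -0.0107,"dy": -0.0037,"dz": 0,"hand": 0.015}

```text
clock: 12.33
tcp_pos: [0.4878, -0.1094, 0.1543]
orientation: [3.139, 0.001, 1.576]
ft_force: [-2.5, 3.2, 10.4]
width: 0.0218
finger_force: 82.7
```

>>> play_rows:
  moves:
    - {"wx": 0,"wy": 0,"wz": 0,"dx": -0.0022,"dy": -0.0005,"dz": 0,"hand": 0.015}
    - {"wx": 0,"wy": 0,"wz": 0,"dx": -0.0044,"dy": -0.0008,"dz": 0,"hand": 0.015}
    - {"wx": 0,"wy": 0,"wz": 0,"dx": -0.0067,"dy": -0.0011,"dz": 0,"hand": 0.015}
    - {"wx": 0,"wy": 0,"wz": 0,"dx": -0.0089,"dy": -0.0013,"dz": 0,"hand": 0.015}
    - {"wx": 0,"wy": 0,"wz": 0,"dx": -0.0112,"dy": -0.0014,"dz": 0,"hand": 0.015}

```text
clock: 12.75
tcp_pos: [0.4865, -0.1207, 0.1543]
orientation: [3.139, 0.001, 1.576]
ft_force: [-2.1, 3.2, 11.1]
width: 0.0215
finger_force: 82.7
```

>>> play_rows:
  moves:
    - {"wx": 0,"wy": 0,"wz": 0,"dx": -0.0023,"dy": 0,"dz": 0,"hand": 0.015}
    - {"wx": 0,"wy": 0,"wz": 0,"dx": -0.0046,"dy": 0.0001,"dz": 0,"hand": 0.015}
    - {"wx": 0,"wy": 0,"wz": 0,"dx": -0.0068,"dy": 0.0003,"dz": 0,"hand": 0.015}
    - {"wx": 0,"wy": 0,"wz": 0,"dx": -0.0091,"dy": 0.0005,"dz": 0,"hand": 0.015}
    - {"wx": 0,"wy": 0,"wz": 0,"dx": -0.0113,"dy": 0.0009,"dz": 0,"hand": 0.015}

```text
clock: 13.17
tcp_pos: [0.4867, -0.1262, 0.1541]
orientation: [3.141, -0.011, 1.578]
ft_force: [-12.6, 66.4, 27.2]
width: 0.022
finger_force: 84.6
```

The force jumped to 66 N tangential, so this is the stop. I'll hold here.

>>> play_rows:
  moves:
    - {"wx": 0,"wy": 0,"wz": 0,"dx": 0,"dy": 0,"dz": 0,"hand": 0.015}
    - {"wx": 0,"wy": 0,"wz": 0,"dx": 0,"dy": 0,"dz": 0,"hand": 0.015}
    - {"wx": 0,"wy": 0,"wz": 0,"dx": 0,"dy": 0,"dz": 0,"hand": 0.015}
    - {"wx": 0,"wy": 0,"wz": 0,"dx": 0,"dy": 0,"dz": 0,"hand": 0.015}
    - {"wx": 0,"wy": 0,"wz": 0,"dx": 0,"dy": 0,"dz": 0,"hand": 0.015}

```text
clock: 13.58
tcp_pos: [0.4867, -0.1261, 0.1541]
orientation: [3.141, -0.01, 1.578]
ft_force: [-10.4, 57.8, 24.0]
width: 0.0217
finger_force: 84.6
```

```bash
python3 -c "
from h import *
st()
arc(190.5,[-3,-13.5,-24,-34.5,-45],.054)
arc(145.5,[-10,-20,-30,-40,-50],.054)"
```

```text
t 13.58 [ 0.4867 -0.1261  0.1541] [ 3.141 -0.01   1.578] ang -176.3 r 0.0553 F [-10.4  57.8  24. ] Frad 6.6 Ftan -58.3 w 0.0217 ff 84.6
190.5 (0.0028,-0.0004) (0.0127,-0.0008) (0.0224,0.0006) (0.0318,0.0038) (0.0404,0.0086)
145.5 (0.0073,0.0060) (0.0134,0.0131) (0.0182,0.0213) (0.0215,0.0301) (0.0232,0.0393)
```

>>> play_rows:
  moves:
    - {"wx": 0,"wy": 0,"wz": 0,"dx": 0.0028,"dy": -0.0004,"dz": 0,"hand": 0.015}
    - {"wx": 0,"wy": 0,"wz": 0,"dx": 0.0127,"dy": -0.0008,"dz": 0,"hand": 0.015}
    - {"wx": 0,"wy": 0,"wz": 0,"dx": 0.0224,"dy": 0.0006,"dz": 0,"hand": 0.015}
    - {"wx": 0,"wy": 0,"wz": 0,"dx": 0.0318,"dy": 0.0038,"dz": 0,"hand": 0.015}
    - {"wx": 0,"wy": 0,"wz": 0,"dx": 0.0404,"dy": 0.0086,"dz": 0,"hand": 0.015}

```text
clock: 14.0
tcp_pos: [0.4957, -0.0914, 0.1543]
orientation: [3.139, 0.002, 1.576]
ft_force: [-1.3, -4.4, 7.8]
width: 0.0219
finger_force: 82.6
```

>>> play_rows:
  moves:
    - {"wx": 0,"wy": 0,"wz": 0,"dx": 0.0073,"dy": 0.006,"dz": 0,"hand": 0.015}
    - {"wx": 0,"wy": 0,"wz": 0,"dx": 0.0134,"dy": 0.0131,"dz": 0,"hand": 0.015}
    - {"wx": 0,"wy": 0,"wz": 0,"dx": 0.0182,"dy": 0.0213,"dz": 0,"hand": 0.015}
    - {"wx": 0,"wy": 0,"wz": 0,"dx": 0.0215,"dy": 0.0301,"dz": 0,"hand": 0.015}
    - {"wx": 0,"wy": 0,"wz": 0,"dx": 0.0232,"dy": 0.0393,"dz": 0,"hand": 0.015}

```text
clock: 14.42
tcp_pos: [0.5351, -0.0674, 0.1543]
orientation: [3.14, 0.0, 1.576]
ft_force: [-4.2, 2.5, 9.6]
width: 0.0216
finger_force: 82.8
```

```bash
python3 -c "
from h import *
st()"
```

```text
t 14.42 [ 0.5351 -0.0674  0.1543] [3.14  0.    1.576] ang 96.9 r 0.0555 F [-4.2  2.5  9.6] Frad 3.0 Ftan 3.9 w 0.0216 ff 82.8
```

>>> play_rows:
  moves:
    - {"wx": 0,"wy": 0,"wz": 0,"dx": 0,"dy": 0.001,"dz": 0,"hand": 0.015}
    - {"wx": 0,"wy": 0,"wz": 0,"dx": 0,"dy": 0.001,"dz": 0,"hand": 0.045}
    - {"wx": 0,"wy": 0,"wz": 0,"dx": 0,"dy": 0.001,"dz": 0,"hand": 0.045}
    - {"wx": 0,"wy": 0,"wz": 0,"dx": 0,"dy": 0.001,"dz": 0,"hand": 0.045}
    - {"wx": 0,"wy": 0,"wz": 0,"dx": 0,"dy": 0.001,"dz": 0,"hand": 0.045}

```text
clock: 14.83
tcp_pos: [0.5356, -0.0684, 0.1527]
orientation: [3.141, 0.0, 1.576]
ft_force: [0.4, 0.6, -0.2]
width: 0.045
finger_force: 0.0
```

>>> play_rows:
  moves:
    - {"wx": 0,"wy": 0,"wz": 0,"dx": 0,"dy": 0,"dz": -0.02,"hand": 0.045}
    - {"wx": 0,"wy": 0,"wz": 0,"dx": 0,"dy": 0,"dz": -0.045,"hand": 0.045}
    - {"wx": 0,"wy": 0,"wz": 0,"dx": 0,"dy": 0,"dz": -0.07,"hand": 0.045}
    - {"wx": 0,"wy": 0,"wz": 0,"dx": 0,"dy": 0,"dz": -0.1,"hand": 0.045}
    - {"wx": 0,"wy": 0,"wz": 0,"dx": 0,"dy": 0,"dz": -0.1,"hand": 0.045}

```text
clock: 15.25
tcp_pos: [0.5369, -0.0688, 0.2581]
orientation: [3.135, 0.002, 1.576]
ft_force: [0.3, 0.3, 1.0]
width: 0.0448
finger_force: 0.0
```

```bash
python3 -c "
from h import *
st()
T=wpose();im,d=ctrl.capture('wrist')
hsv=cv2.cvtColor(im,cv2.COLOR_RGB2HSV).astype(int)
vv,uu=np.mgrid[:384,:512];P=cloud('wrist',np.c_[uu.ravel(),vv.ravel()],d,T).reshape(384,512,3)
k=(hsv[...,2]<60)&(d>0)&(P[...,2]>.188)&(P[...,2]<.2)&(np.hypot(P[...,0]-AX[0],P[...,1]-AX[1])<.08)
q=P[k];m=(q.min(0)+q.max(0))/2;print(len(q),m,np.degrees(np.arctan2(m[1]-AX[1],m[0]-AX[0])))
a,_=ctrl.capture('side');cv2.imwrite('pics/end.png',np.hstack([cv2.resize(a[100:300,150:350,::-1],(400,400)),cv2.resize(im[:,:,::-1],(400,300))[:300].copy() if 0 else cv2.copyMakeBorder(cv2.resize(im[:,:,::-1],(400,300)),0,100,0,0,0)]))
st()"
```

```text
t 15.25 [ 0.5369 -0.0688  0.2581] [3.135e+00 2.000e-03 1.576e+00] ang 95.2 r 0.0539 F [0.3 0.3 1. ] Frad 0.3 Ftan -0.3 w 0.0448 ff 0.0
643 [ 0.53587972 -0.06647415  0.19316167] 96.03208752239493
t 15.35 [ 0.536  -0.0685  0.2533] [3.140e+00 1.000e-03 1.576e+00] ang 96.2 r 0.0543 F [-0.5  0.2  0.2] Frad 0.3 Ftan 0.5 w 0.0449 ff 0.0
```

View pics/end.png

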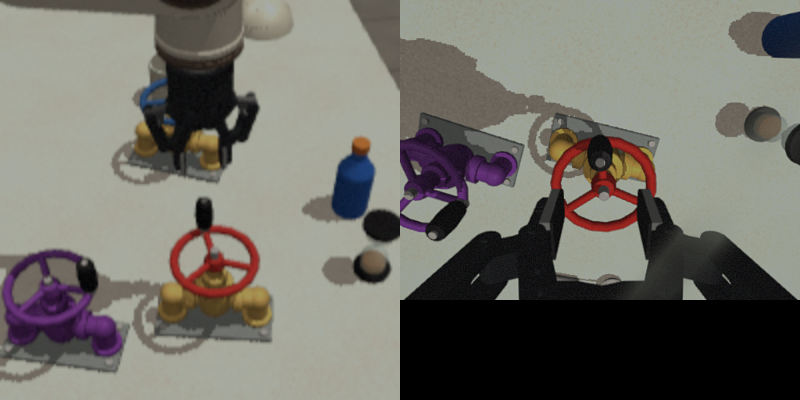

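The red knob (left panel (204,213), right panel (600,158)) now sits at about 96°, roughly 87° clockwise from the stop. The gripper is clear and the other objects are undisturbed.

```bash
python3 -c "
from station import ctrl
print(ctrl.finish_job())"
```

```text
the job is handed in; nothing more can be done
None
```

I cranked the red valve counterclockwise to its hard stop about two turns from the start, held it there about 0.4 s, then turned it back about 87° and let go; the job is handed in, but no verdict came back.

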